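# Nudge dish and reference disc into the stage adapter

## Task

Load the grey imaging-stage adapter by pushing with the fingertips only: slide the lidded culture dish that lies on its deck over the edge of the large round recess until it drops in and lies flat, and slide the small white reference disc into the small recess in the same way. Push gently, and do not pinch, lift or tip either of them or push it off the adapter. Leave the vial standing on the adapter and the vial and spare dish beside it where they are.

Things in the scene. Friction and masses are not known exactly. Their poses are not given: they have to be found in the camera images.
- adapter: Stage adapter: grey slab 200 (x) x 260 (y) x 16 mm, fixed on the worktop, two round recesses in its flat deck (z = 16 mm). Origin: centre of its underside; x towards the fence (8 mm thick, 8 mm above the deck, outside the +x edge), z up. Dish and reference disc start on the half away from the fence (x -63 to -35 mm), one near y = 60 mm, one near y = -60 mm, either way round.
- large_recess (a point): Centre of the floor of the large recess (66 mm diameter, 8 mm deep; x = 40, y = 60 mm on the adapter); same axes as the adapter. The deck is 8 mm above this point.
- small_recess (a point): Centre of the floor of the small recess (45 mm diameter, 8 mm deep; x = 40, y = -65 mm on the adapter); same axes as the adapter. The deck is 8 mm above this point.
- dish: Culture dish with its lid, one rigid piece, loose on the deck: 60 mm over the lid (which spans heights 6 to 14 mm), 52 mm at the base, 14 mm tall, about 30 g. Clear plastic with pale contents. Origin: centre of its underside, z up. Seated in the large recess it stands 6 mm above the deck.
- reference_disc: Plain white ceramic disc, loose on the deck: 40 mm diameter, 12 mm thick, about 60 g. Origin: centre of its underside, z up. Seated in the small recess it stands 4 mm above the deck.
- vial_on_adapter: Bystander: small capped vial, 22 mm diameter, 50 mm tall, standing loose on the deck between the recesses near the fence. Origin: centre of its underside.
- spare_dish: Bystander: another lidded culture dish, 60 mm diameter, 14 mm tall, lying loose on the worktop beside the adapter, on its -y side. Origin: centre of its underside.
- vial_beside: Bystander: capped vial, 22 mm diameter, 50 mm tall, standing loose on the worktop beside the adapter, on its +y side. Origin: centre of its underside.

How it is judged:
By the outcome, as a careful person would: the job done as asked, in the order asked, and still so for the second after the job is handed in, with the robot touching nothing.
It also fails if it takes over 64 s, if anything falls off the work surface, if the arm or the gripper's body presses on something with over 40 N, if the wrist force passes 120 N, or if a joint passes its speed limit or range.

## Robot

A 7-joint arm with a two-finger parallel gripper is mounted at the origin on a cart in front of the work surface, level with it; the furniture and walls round the work are solid. World frame = base frame: x ahead of the robot, y to its left, z up, the work surface at z = 0. Lengths are in m, angles in rad, forces in N, time in s.
With the tool pointing down it reaches from about 0.425 to 0.875 m from the base axis. Payload 8.4 kg.
Tool frame: the origin (TCP) lies at the very end of the fingers, on their centre line; the grasp point (between the pads) lies 19 mm behind it; z points along the fingers, y is the line along which they close (so a half turn about z gives the same grasp; the last joint's range is limited). The gripper opens to 85 mm and grips with 20 to 120 N. Pads are 22 mm wide; open, the fingers measure 114 mm over their backs; the gripper's body (76 mm by 85 mm) begins 54 mm behind the grasp point. The pads swing forward as they close: fully open they stand 13 mm farther back than shut.
Start: joints at [1.247, 0.333, 0.04, 1.465, -0.013, 1.343, -0.059], TCP at [0.145, -0.634, 0.231] pointing down, gripper open.
Joint ranges: [-2.58, 2.58], [-0.38, 2.09], [-1.3, 1.39], [0.25, 2.4], [-1.5, 4.64], [0.08, 2.09], [-2.65, 2.65]. Speed limits (rad/s): [2.22, 2.22, 2.79, 2.79, 3.14, 3.14, 3.14].

## Interface

Orientations are given as a unit quaternion [w, x, y, z].
In Python, from plant import state, snapshot, job gives the robot as it stands.
- The arm moves only by the tool arm_command, never from a script. Its argument "deltas" is a list of rows, each a list of 5 numbers: the shift along the tool's x, y, z in units of 0.5 m (1.0 is 0.5 m), then the turn about the tool's z in units of pi rad (1.0 is pi rad), then the closure, from 0 (fully open) to 1 (shut). A call has 1 to 8 rows; each row shifts and turns the commanded pose from where the row before left it, along the tool's axes as they then stand; what a row does not reach is not made up. A row lasts 1/12 s, in which the tool goes at most 41.7 mm and 7.16 degrees, less where a joint would pass 70% of its speed; a pose out of reach is approached as far as the arm can. A call with a number of a shift or a turn outside -1 to 1 is refused whole. A call with a gripper value outside its range is refused whole. The fingers move at their own pace and stop on an object; the grip force is fixed at half the most. Time passes only in rows, so rows that do not move let the fingers close. It gives the time, the measured TCP pose, the force, the opening and the grip force at its end, in the units of the state.
- state(): the state, without advancing time (a new reading comes with each control period).
- snapshot(name): name is "scene" or "side" or "wrist"; returns a dict with "image" (420x560x3 uint8, red, green, blue), "depth" (420x560 float32, m along the optical axis (not along the pixel's ray), 0 where there is no reading), "fx", "fy", "cx", "cy" (pixels), "extrinsics" (4x4, takes a point from camera to world coordinates). Camera axes: x right, y up, looking along -z (the intrinsics and any distortion apply to the point x, -y, -z); pixel columns grow to the right and rows downward; lengths in m; the calibration is good to about 2 mm. A picture is of the moment at which its call begins.
- job.job_done(): hands the job in; it is judged then, once.
The state is a dict: "time": time; "joints": joint angles; "qvel": joint speeds; "tau": joint torques, N m; "eef_pos": TCP position; "orientation": TCP orientation; "contact_force": force on the tool from outside, world axes, zero at the start; "ft_torque": the same for the moment, N m; "width": finger opening in m; "finger_force": force on a finger pad.
Only numpy, scipy, OpenCV 4.12 (cv2) and the standard library are available. Lean on these libraries where they do the work, as an engineer would, in place of code of your own. Each camera call takes 0.05 s, during which the arm holds its last target. There are 200 camera calls.

## Working session

There is one attempt and no reset: what is moved stays moved. The work goes in short steps, Python scripts to look and compute and a tool call to move; the robot and the scene stay as the last step left them, time stands still between calls to the robot, and variables do not carry over. Pictures are saved under pics/ and viewed, at most 10 in all, crops included, and the job is handed in when it is done.

Besides the shell and the picture viewer there is one more tool, called after "Request:" as a command line: name --pt "numbers of a row" for each row, then --argument value for the rest. arm_command: Moves the arm, as the interface text tells. Shifts and turns lie within -1 to 1; 1 stands for 0.5 m of shift or pi rad of turn. Its arguments: {"type":"object","properties":{"deltas":{"type":"array","items":{"type":"array","items":{"type":"number"}}}},"required":["deltas"]}

```bash
ls; mkdir -p pics
python3 - <<'E'
from plant import state,snapshot
import cv2,numpy as np
s=state();print(s)
ims=[]
for n in("scene","side"):
    d=snapshot(n);np.savez(f"{n}0.npz",**d);ims.append(d["image"]);print(n,d["fx"],d["cx"],d["cy"],np.round(d["extrinsics"],3).tolist())
for n,i in zip("ab",ims): cv2.imwrite(f"pics/{n}.png",i[:,:,::-1])
E
```

```text
pics
{'time': 0.0, 'joints': array([ 1.24679395,  0.33390144,  0.03987097,  1.46629769, -0.01337658,
        1.34331595, -0.05850334]), 'qvel': array([ 4.33164383e-05,  1.57167697e-03, -1.50578073e-03,  6.94883836e-04,
        7.05916570e-04, -1.26301728e-03,  9.90369065e-05]), 'tau': array([-7.55281071e-04, -6.58554840e+01,  1.36492912e+00, -4.05559659e+01,
        1.67569157e-02,  1.26266439e-02,  6.64492291e-05]), 'eef_pos': array([ 0.14475261, -0.63319071,  0.23041444]), 'orientation': array([-8.13001713e-04,  9.93690019e-01,  1.12158192e-01, -1.59054521e-04]), 'contact_force': array([-0.52615834,  1.34207948,  0.05358332]), 'ft_torque': array([-0.01498989, -0.04908365,  0.00654478]), 'finger_force': 0.0, 'width': 0.08570284442594518}
scene 454.63158022229254 276.2590107068002 209.06882931381173 [[-0.685, 0.505, -0.525, 0.116], [-0.728, -0.46, 0.508, 0.506], [0.015, 0.73, 0.683, 0.644], [0.0, 0.0, 0.0, 1.0]]
side 508.3340563545473 280.09296657356225 205.88244316597502 [[1.0, 0.004, -0.016, 0.594], [-0.017, 0.366, -0.93, -1.117], [0.003, 0.931, 0.366, 0.491], [0.0, 0.0, 0.0, 1.0]]
```

View pics/a.png

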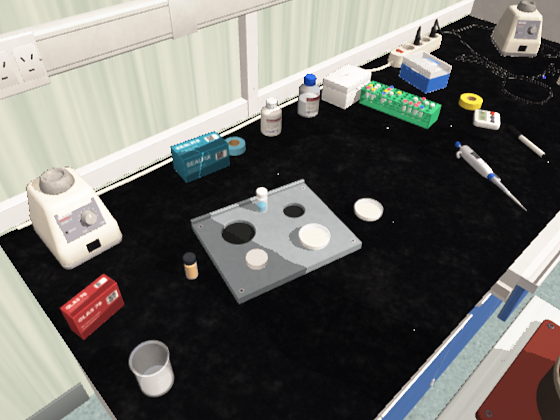

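View pics/b.png

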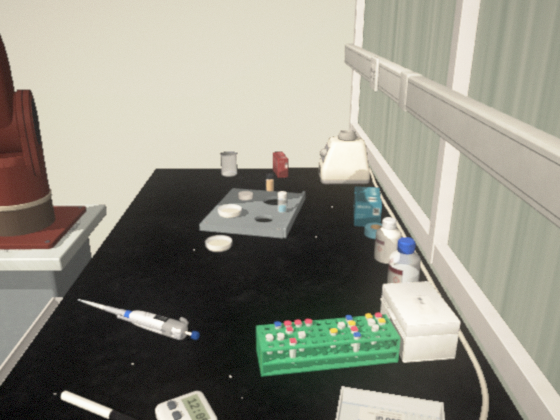

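Scene view: dish at (314,236) and disc at (257,259). Large recess is at (238,232), small one at (294,211). So dish and disc lie crosswise to their recesses. Deck vial at (262,200), vial beside at (190,266), spare dish at (368,210).

```bash
cat > h.py <<'E'
import numpy as np,cv2
def pts(d):
    v,u=np.mgrid[:420,:560]; z=d["depth"]
    P=np.stack([(u-d["cx"])/d["fx"]*z,-(v-d["cy"])/d["fy"]*z,-z],-1)
    E=d["extrinsics"]; return P@E[:3,:3].T+E[:3,3]
def ray(d,u,v,h):
    E=d["extrinsics"];r=E[:3,:3]@np.array([(u-d["cx"])/d["fx"],-(v-d["cy"])/d["fy"],-1.])
    return (E[:3,3]+r*(h-E[2,3])/r[2])[:2]
def raymask(d,m,h):
    c=max(cv2.findContours(m.astype(np.uint8),cv2.RETR_EXTERNAL,cv2.CHAIN_APPROX_NONE)[0],key=cv2.contourArea)[:,0]
    return np.array([ray(d,u,v,h) for u,v in c]).astype(np.float32)
E
python3 - <<'E'
from h import *
d=dict(np.load("scene0.npz"));P=pts(d);Z=P[...,2]
im=d["image"].astype(int);g=im.mean(-1)
for u,v in[(238,232),(294,211),(314,236),(257,259),(262,200),(190,266),(368,210),(280,240),(220,260),(400,260)]:
    print(u,v,im[v,u],P[v,u].round(4))
roi=np.zeros(Z.shape,bool);roi[170:310,180:370]=1
deck=roi&(abs(Z-.016)<.005)&(g>40)
deck=cv2.morphologyEx(deck.astype(np.uint8),cv2.MORPH_OPEN,np.ones((3,3)))
c=raymask(d,deck,.016);r=cv2.minAreaRect(c);print("deck rect",r)
def lab(m,h,name,seed):
    n,L=cv2.connectedComponents(m.astype(np.uint8));k=L[seed[1],seed[0]]
    if k==0: print(name,"seed miss");return
    c=raymask(d,L==k,h);print(name,cv2.fitEllipse(c),(L==k).sum())
for n,s in(("large",(238,232)),("small",(294,211))): lab(roi&(g<45),.016,n,s)
bright=(g>165)
lab(bright,.030,"dish",(314,236));lab(bright,.028,"disc",(257,259));lab(bright,.014,"spare",(368,210))
for n,(u0,u1,v0,v1),lo in(("vialon",(250,275,183,215),.035),("vialb",(178,205,248,285),.03)):
    q=P[v0:v1,u0:u1].reshape(-1,3);q=q[(q[:,2]>lo)&(q[:,2]<.09)];print(n,q.mean(0),q.max(0))
E
```

```text
238 232 [40 39 37] [0.6076 0.1324 0.008 ]
294 211 [41 40 38] [0.5777 0.0086 0.0062]
314 236 [251 247 236] [0.4895 0.0447 0.0262]
257 259 [234 227 218] [0.5184 0.1617 0.0277]
262 200 [237 236 233] [0.611  0.0663 0.0493]
190 266 [255 229 163] [0.5794 0.2616 0.0356]
368 210 [250 245 234] [ 0.472  -0.0976  0.0152]
280 240 [187 189 188] [0.5327 0.0913 0.0149]
220 260 [131 133 133] [0.5703 0.2052 0.0147]
400 260 [15 15 15] [ 0.3551 -0.0492 -0.0009]
deck rect ((0.5511646270751953, 0.08713579177856445), (0.2611040472984314, 0.21061256527900696), 76.85201263427734)
large ((0.5996134281158447, 0.1383991688489914), (0.05234503746032715, 0.0598963126540184), 145.57452392578125) 522
small ((0.5716077089309692, 0.017103658989071846), (0.029878655448555946, 0.037985909730196), 139.11180114746094) 171
dish ((0.5423702001571655, 0.04793035238981247), (0.20310229063034058, 0.24087971448898315), 125.88436889648438) 5722
disc ((0.5204150080680847, 0.1616329401731491), (0.037806056439876556, 0.04811819642782211), 47.52128601074219) 370
spare ((0.4743752181529999, -0.10202349722385406), (0.05578325316309929, 0.06385805457830429), 42.93830871582031) 491
vialon [0.61477864 0.06399439 0.05500224] [0.62805244 0.07228873 0.06642791]
vialb [0.58375804 0.25863614 0.04390615] [0.5965954  0.26820793 0.05135306]
```

Request:
arm_command --pt "0.068 -0.033 -0.01 0 0" --pt "0.068 -0.033 -0.01 0 0" --pt "0.068 -0.033 -0.01 0 0" --pt "0.068 -0.033 -0.01 0 0" --pt "0.068 -0.033 -0.01 0 0" --pt "0.068 -0.033 -0.01 0 0" --pt "0.068 -0.033 -0.01 0 0" --pt "0.068 -0.033 -0.01 0 0"

```text
time: 0.77
eef_pos: [0.3817, -0.4428, 0.2713]
orientation: [-0.0, 0.994, 0.112, -0.0]
contact_force: [1.1, -0.7, 1.0]
width: 0.0852
finger_force: 0.0
```

Request:
arm_command --pt "0.033 -0.068 0 0 0" --pt "0.033 -0.068 0 0 0" --pt "0.033 -0.068 0 0 0" --pt "0.033 -0.068 0 0 0" --pt "0.033 -0.068 0 0 0" --pt "0.033 -0.068 0 0 0" --pt "0.033 -0.068 0 0 0" --pt "0.033 -0.068 0 0 0"

```text
time: 1.43
eef_pos: [0.4485, -0.1479, 0.2712]
orientation: [0.0, 0.994, 0.112, -0.0]
contact_force: [0.9, -0.4, 1.0]
width: 0.0857
finger_force: 0.0
```

Request:
arm_command --pt "0.033 -0.068 0 0 0" --pt "0.033 -0.068 0 0 0" --pt "0.033 -0.068 0 0 0" --pt "0.033 -0.068 0 0 0" --pt "0 0 0 0.036 0.7" --pt "0 0 0 0.036 0.7" --pt "0 0 0 0.036 0.7" --pt "0 0 0 0.036 0.7"

```text
time: 2.1
eef_pos: [0.4825, -0.0022, 0.271]
orientation: [0.0, 0.993, -0.116, -0.0]
contact_force: [0.0, -0.2, -0.3]
width: 0.0388
finger_force: 0.0
```

Run:
```python
from plant import state,snapshot
import cv2,numpy as np
s=state();print(s["time"],s["eef_pos"],s["orientation"],s["width"])
d=snapshot("wrist");np.savez("w0.npz",**d);print(d["fx"],np.round(d["extrinsics"],3).tolist())
cv2.imwrite("pics/w0.png",d["image"][:,:,::-1])
```

```text
2.1 [ 0.48248265 -0.00221303  0.2709815 ] [ 3.52559561e-05  9.93246426e-01 -1.16023325e-01 -3.51599128e-04] 0.03880861932366229
359.3213755664352 [[-0.229, 0.922, 0.313, 0.564], [-0.974, -0.217, -0.073, -0.022], [0.001, -0.321, 0.947, 0.414], [0.0, 0.0, 0.0, 1.0]]
```

View pics/w0.png

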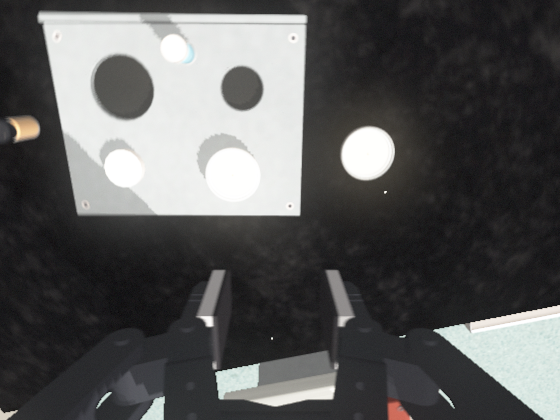

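Wrist view: deck spans (40–307, 12–216). Large recess (123,86), small recess (242,88), disc (124,168), dish (232,174), deck vial cap (177,48). All are clear of the gripper.

```bash
cat > m.py <<'E'
from h import *
def measure(d,verbose=1):
    g=d["image"].min(-1).astype(int)
    out={}
    def comps(m,h,lo,hi):
        n,L,st,ce=cv2.connectedComponentsWithStats(m.astype(np.uint8)); r=[]
        for k in range(1,n):
            if 150<st[k,4]<8000:
                q=raymask(d,L==k,h); 
                if len(q)<5: continue
                (x,y),ax,_=cv2.fitEllipse(q)
                if lo<min(ax) and max(ax)<hi: r.append((np.round(ce[k]).astype(int).tolist(),round(x,4),round(y,4),[round(a,4) for a in ax]))
        return r
    return comps,g
E
python3 - <<'E'
from m import *
d=dict(np.load("w0.npz"));comps,g=measure(d)
print([g[v,u] for u,v in((123,86),(242,88),(124,168),(232,174),(160,130),(367,153))])
dark=(g<100); dark[:,:60]=0;dark[:,300:]=0;dark[:20]=0;dark[130:]=0
print("recess",comps(dark,.016,.03,.08))
for t in(225,240):
  b=g>t; b[260:]=0
  print(t,"disc",comps(b,.028,.03,.07)); print("dish",comps(b,.030,.03,.07))
deck=(g>100);deck[:,:30]=0;deck[:,320:]=0;deck[225:]=0
q=raymask(d,deck,.016);print(cv2.minAreaRect(q))
for c in((57,36),(293,38),(85,204),(290,206)):print(c,ray(d,*c,.016))
for c in((174,48),):print(c,ray(d,*c,.066))
E
```

```text
[np.int64(83), np.int64(88), np.int64(255), np.int64(248), np.int64(234), np.int64(244)]
recess [([123, 87], 0.604, 0.1311, [0.0587, 0.0606]), ([242, 88], 0.5749, 0.0109, [0.0401, 0.0407])]
225 disc [([367, 153], 0.4802, -0.104, [0.0532, 0.0543])]
dish [([367, 153], 0.4807, -0.1036, [0.0529, 0.054])]
240 disc [([367, 152], 0.4807, -0.1035, [0.0512, 0.0513]), ([233, 175], 0.4887, 0.0433, [0.0588, 0.0627]), ([124, 168], 0.5243, 0.1563, [0.0396, 0.0422])]
dish [([367, 152], 0.4811, -0.1031, [0.0509, 0.0511]), ([233, 175], 0.4891, 0.043, [0.0585, 0.0624]), ([124, 168], 0.5245, 0.1553, [0.0394, 0.042])]
((0.5569466948509216, 0.08393795043230057), (0.26662424206733704, 0.21173173189163208), 76.77243041992188)
(57, 36) [0.66510232 0.17840102]
(293, 38) [ 0.60933068 -0.05133739]
(85, 204) [0.49413313 0.22046648]
(290, 206) [ 0.43739721 -0.01030979]
(174, 48) [0.61982026 0.05656511]
```

Request:
arm_command --pt "0 0 0 -0.0355 0.7" --pt "0 0 0 -0.0355 0.7" --pt "0 0 0 -0.0355 0.7" --pt "0 0 0 -0.0355 0.7" --pt "0 0 0 -0.0355 0.7" --pt "0 0 0 -0.0355 0.7" --pt "0 0 0 -0.0355 0.7" --pt "0 0 0 -0.0355 0.7"

```text
time: 2.82
eef_pos: [0.4825, -0.0025, 0.2711]
orientation: [-0.0, 0.944, 0.33, -0.0]
contact_force: [0.1, -0.1, 0.5]
width: 0.0256
finger_force: 0.0
```

Request:
arm_command --pt "-0.0222 -0.0317 0 0 0.7" --pt "-0.0222 -0.0317 0 0 0.7" --pt "0 0 0.07 0 0.7" --pt "0 0 0.07 0 0.7" --pt "0 0 0.07 0 0.7" --pt "0 0 0.07 0 0.7" --pt "0 0 0.07 0 0.7" --pt "0 0 0.03 0 0.7"

```text
time: 3.48
eef_pos: [0.4429, 0.0087, 0.0773]
orientation: [-0.001, 0.945, 0.328, -0.002]
contact_force: [-0.3, -0.6, -0.0]
width: 0.0259
finger_force: 0.0
```

Run:
```python
from plant import state,snapshot
from h import *
from scipy.spatial.transform import Rotation as R
s=state();print(s["time"],s["eef_pos"],s["joints"].round(2),s["width"])
d=snapshot("wrist");np.savez("w1.npz",**d)
w,x,y,z=s["orientation"];r=R.from_quat([x,y,z,w]);print("yaw",np.degrees(np.arctan2(*r.as_matrix()[[1,0],0])))
Q=((pts(d)-s["eef_pos"])@r.as_matrix()).reshape(-1,3);Q=Q[(d["depth"]>.02).ravel()]
for a in range(-90,15,6):
    q=Q[(Q[:,2]>a)&0|((Q[:,2]*1e3>a)&(Q[:,2]*1e3<=a+6)&(abs(Q[:,1])<.12)&(abs(Q[:,0])<.045))]*1e3
    if len(q)>5:print(a,len(q),"x",q[:,0].min().round(),q[:,0].max().round(),"y",q[:,1].min().round(),q[:,1].max().round())
cv2.imwrite("pics/w1.png",d["image"][:,:,::-1])
```

```text
3.4833 [0.44292108 0.00867322 0.07726841] [ 0.45  0.11 -0.59  2.1   0.07  0.96 -1.08] 0.025891214091969653
yaw 38.251122274732786
-90 234256 x 129.0 130.0 y -148.0 -147.0
-84 234256 x 129.0 130.0 y -148.0 -147.0
-78 234256 x 129.0 130.0 y -148.0 -147.0
-72 234256 x 129.0 130.0 y -148.0 -147.0
-66 234256 x 129.0 130.0 y -148.0 -147.0
-60 234256 x 129.0 130.0 y -148.0 -147.0
-54 234256 x 129.0 130.0 y -148.0 -147.0
-48 234256 x 129.0 130.0 y -148.0 -147.0
-42 234256 x 129.0 130.0 y -148.0 -147.0
-36 234256 x 129.0 130.0 y -148.0 -147.0
-30 234256 x 129.0 130.0 y -148.0 -147.0
-24 234256 x 129.0 130.0 y -148.0 -147.0
-18 234256 x 129.0 130.0 y -148.0 -147.0
-12 234256 x 129.0 130.0 y -148.0 -147.0
-6 234256 x 129.0 130.0 y -148.0 -147.0
0 234256 x 130.0 130.0 y -148.0 -148.0
6 234256 x 130.0 130.0 y -148.0 -148.0
12 234256 x 130.0 130.0 y -148.0 -148.0
```

View pics/w1.png

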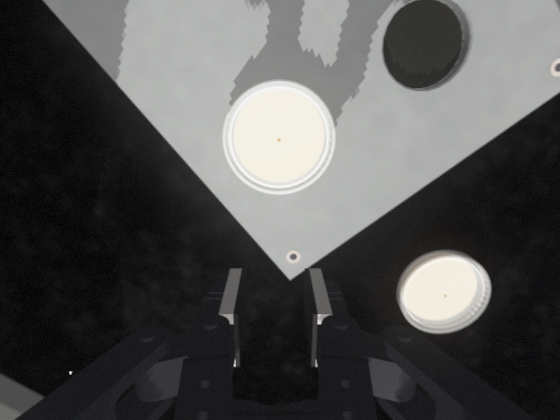

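Close view: dish centred at (279,137), straight ahead of the two fingers (gap about 275 px). Deck corner screw at (293,257). I'll measure the dish and the finger envelope.

Run:
```python
from plant import state
from h import *
from scipy.spatial.transform import Rotation as R
s=state();d=dict(np.load("w1.npz"));P=pts(d)
w,x,y,z=s["orientation"];M=R.from_quat([x,y,z,w]).as_matrix()
Q=((P-s["eef_pos"])@M)*1e3;ok=d["depth"]>.02
for a in range(-120,15,8):
    q=Q[ok&(Q[...,2]>a)&(Q[...,2]<=a+8)&(abs(Q[...,1])<120)&(Q[...,0]<30)]
    if len(q)>5:print(a,len(q),"x",q[:,0].min().round(),q[:,0].max().round(),"y",q[:,1].min().round(),q[:,1].max().round(),"inner",abs(q[:,1]).min().round())
# dish: top z .030
g=d["image"].min(-1); print(g[137,279],g[200,290],g[137,228])
top=(abs(P[...,2]-.030)<.004);top[:, :150]=0;top[:,350:]=0;top[250:]=0
q=raymask(d,top,.030);e=cv2.fitEllipse(q);print(e,top.sum())
c=np.array([*e[0],.03]);print("dish in tool",((c-s["eef_pos"])@M*1e3).round(1))
for c in((293,257),(557,68)):print(c,ray(d,*c,.016))
```

```text
-88 4194 x 11.0 20.0 y -58.0 61.0 inner 0.0
-80 8145 x 2.0 20.0 y -57.0 60.0 inner 0.0
-72 4590 x -7.0 19.0 y -53.0 57.0 inner 10.0
-64 8289 x -12.0 15.0 y -49.0 53.0 inner 11.0
-56 3992 x -12.0 15.0 y -46.0 49.0 inner 12.0
-48 1499 x -9.0 15.0 y -41.0 43.0 inner 11.0
-40 1350 x -11.0 13.0 y -25.0 28.0 inner 11.0
-32 1010 x -10.0 13.0 y -25.0 28.0 inner 11.0
-24 852 x -10.0 13.0 y -25.0 28.0 inner 11.0
-16 707 x -10.0 13.0 y -24.0 28.0 inner 11.0
-8 180 x -10.0 13.0 y -17.0 21.0 inner 11.0
222 184 233
((0.49126455187797546, 0.042997729033231735), (0.05883655697107315, 0.05895088240504265), 119.91729736328125) 10263
dish in tool [60.1  3.7 45.8]
(293, 257) [ 0.43848408 -0.01046842]
(557, 68) [ 0.60971836 -0.04975051]
```

Request:
arm_command --pt "0 0.004 0.03 0 0.7" --pt "0 0 0.04 0 0.7" --pt "0 0 0.03 0 0.7" --pt "0 0 0 0 0.7" --pt "0 0 0 0 0.7"

```text
time: 3.95
eef_pos: [0.4468, 0.0073, 0.0317]
orientation: [-0.0, 0.945, 0.327, -0.0]
contact_force: [-0.1, 0.1, 0.6]
width: 0.0254
finger_force: 0.0
```

Request:
arm_command --pt "0 -0.002 0.014 0 0.7" --pt "0 0 0.014 0 0.7" --pt "0 0 0 0 0.7" --pt "0 0 0 0 0.7"

```text
time: 4.28
eef_pos: [0.4462, 0.008, 0.0173]
orientation: [-0.0, 0.945, 0.326, -0.0]
contact_force: [-1.5, -0.6, -0.7]
width: 0.0253
finger_force: 0.0
```

```bash
cat > look.py <<'E'
from plant import state,snapshot
from h import *
from scipy.spatial.transform import Rotation as R
import sys
def look(name):
    s=state();d=snapshot("wrist");P=pts(d)
    w,x,y,z=s["orientation"];M=R.from_quat([x,y,z,w]).as_matrix()
    Q=((P-s["eef_pos"])@M)*1e3;ok=d["depth"]>.02
    print("t",s["time"],"tcp",s["eef_pos"].round(4),"yaw",np.degrees(np.arctan2(M[1,0],M[0,0])).round(2),"F",s["contact_force"].round(1),"w",s["width"].round(4))
    q=Q[ok&(Q[...,2]>-30)&(Q[...,2]<=-8)&(abs(Q[...,1])<40)&(Q[...,0]<20)]
    print("fingers x",q[:,0].min().round(1),q[:,0].max().round(1),"y",q[:,1].min().round(1),q[:,1].max().round(1),"ztip",np.percentile(Q[ok&(abs(Q[...,0])<12)&(abs(Q[...,1])<25)&(abs(Q[...,1])>12)][:,2],99).round(1))
    cv2.imwrite(f"pics/{name}.png",d["image"][:,:,::-1]);np.savez(name+".npz",**d)
    return s,d,P,M,Q
def obj(s,d,P,M,h,seed,tol=.003):
    m=(abs(P[...,2]-h)<tol).astype(np.uint8);m=cv2.morphologyEx(m,cv2.MORPH_OPEN,np.ones((3,3)))
    n,L=cv2.connectedComponents(m);k=L[seed[1],seed[0]]
    e=cv2.fitEllipse(raymask(d,L==k,h));c=np.array([*e[0],h])
    print("obj world",c.round(4),"size",np.round(e[1],4),"in tool mm",((c-s["eef_pos"])@M*1e3).round(1)); return c
E
python3 - <<'E'
from look import *
a=look("w2");s,d,P,M,Q=a
near=np.argwhere(abs(P[...,2]-.03)<.002);g=np.hypot(*(P[...,:2]-[.49,.043]).transpose(2,0,1));v,u=np.unravel_index(g.argmin(),g.shape);print(u,v,P[v,u])
obj(s,d,P,M,.030,(u,v))
E
```

```text
Traceback (most recent call last):
  File "look.py", line 9, in look
    print("t",s["time"],"tcp",s["eef_pos"].round(4),"yaw",np.degrees(np.arctan2(M[1,0],M[0,0])).round(2),"F",s["contact_force"].round(1),"w",s["width"].round(4))
                                                                                                                                             ^^^^^^^^^^^^^^^^
AttributeError: 'float' object has no attribute 'round'
```

```bash
sed -i 's/s\["width"\].round(4)/round(s["width"],4)/' look.py
python3 - <<'E'
from look import *
a=look("w2");s,d,P,M,Q=a
g=np.hypot(*(P[...,:2]-[.49,.043]).transpose(2,0,1));v,u=np.unravel_index(g.argmin(),g.shape);print(u,v,P[v,u])
obj(s,d,P,M,.030,(u,v))
E
```

```text
t 4.3333 tcp [0.4464 0.008  0.0175] yaw 38.09 F [-0.5 -0.4 -0.7] w 0.0255
fingers x -11.4 12.5 y -25.0 27.9 ztip 1.7
271 165 [0.48996466 0.04281753 0.02167075]
obj world [0.4613 0.016  0.03  ] size [0.203  0.2753] in tool mm [ 16.6   3.  -12.5]
```

Request:
arm_command --pt "0.01 -0.003 0 0 0.7" --pt "0.01 0 0 0 0.7" --pt "0.01 0 0 0 0.7" --pt "0.01 0 0 0 0.7" --pt "0.01 0 0 0 0.7" --pt "0.01 0 0 0 0.7" --pt "0.01 0 0 0 0.7" --pt "0.01 0 0 0 0.7"

```text
time: 5.05
eef_pos: [0.4773, 0.0342, 0.0173]
orientation: [-0.0, 0.945, 0.326, -0.0]
contact_force: [0.5, 0.2, 0.3]
width: 0.0258
finger_force: 0.2
```

Request:
arm_command --pt "0.01 0 0 0 0.7" --pt "0.01 0 0 0 0.7" --pt "0.01 0 0 0 0.7" --pt "0.01 0 0 0 0.7" --pt "0.01 0 0 0 0.7" --pt "0.01 0 0 0 0.7" --pt "0 0 0 0 0.7" --pt "0 0 0 0 0.7"

```text
time: 5.72
eef_pos: [0.5006, 0.0527, 0.0173]
orientation: [-0.0, 0.945, 0.326, 0.0]
contact_force: [0.6, -0.0, -0.1]
width: 0.0256
finger_force: 0.0
```

Run:
```python
from look import *
look("w3")
```

```text
t 5.7167 tcp [0.5006 0.0527 0.0173] yaw 38.1 F [ 0.6 -0.  -0.1] w 0.0256
fingers x -11.2 20.0 y -25.2 27.8 ztip 1.3
```

View pics/w3.png

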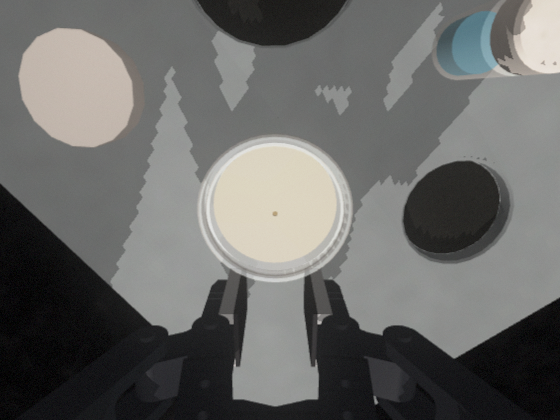

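Dish at (275,210) sits in both fingers. The recess lies straight ahead at column ~271, its near rim at row 45, and everything else is clear.

Request:
arm_command --pt "0.011 0 0 0 0.7" --pt "0.011 0 0 0 0.7" --pt "0.011 0 0 0 0.7" --pt "0.011 0 0 0 0.7" --pt "0.011 0 0 0 0.7" --pt "0.011 0 0 0 0.7" --pt "0.011 0 0 0 0.7" --pt "0.008 0 0 0 0.7"

```text
time: 6.43
eef_pos: [0.5345, 0.0792, 0.0173]
orientation: [-0.0, 0.945, 0.326, 0.0]
contact_force: [-0.1, 0.1, -0.1]
width: 0.0256
finger_force: 0.1
```

Request:
arm_command --pt "0.01 0 0 0 0.7" --pt "0.01 0 0 0 0.7" --pt "0.01 0 0 0 0.7" --pt "0.01 0 0 0 0.7" --pt "0.01 0 0 0 0.7" --pt "0.01 0 0 0 0.7" --pt "0.01 0 0 0 0.7" --pt "0.01 0 0 0 0.7"

```text
time: 7.1
eef_pos: [0.5658, 0.1036, 0.0173]
orientation: [-0.0, 0.945, 0.326, -0.0]
contact_force: [0.1, -0.5, 0.2]
width: 0.0254
finger_force: 0.1
```

Run:
```python
from look import *
look("w4")
```

```text
t 7.1 tcp [0.5658 0.1036 0.0173] yaw 38.08 F [ 0.1 -0.5  0.2] w 0.0254
fingers x -10.9 20.0 y -25.1 27.9 ztip 1.3
```

View pics/w4.png

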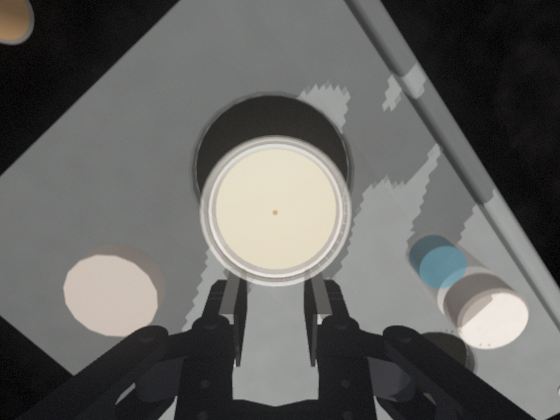

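Dish (275,212) is partly over the recess. Visible rim: top (272,93), left (193,170), right (352,163). Measuring what remains.

Run:
```python
from look import *
d=dict(np.load("w4.npz"));s=state();w,x,y,z=s["orientation"];M=R.from_quat([x,y,z,w]).as_matrix();print(s["eef_pos"])
T=lambda u,v,h:((np.array([*ray(d,u,v,h),h])-s["eef_pos"])@M*1e3).round(1)
for p in((272,93),(193,170),(352,163)):print(T(*p,.016))
p=np.array([T(*p,.016)[:2] for p in((272,93),(193,170),(352,163),(215,120),(330,118))])
A=np.c_[2*p,np.ones(len(p))];c=np.linalg.lstsq(A,(p**2).sum(1),rcond=None)[0];print("recess c",c[:2],"r",np.sqrt(c[2]+c[:2]@c[:2]))
for p in((275,136),(275,286),(199,212),(352,212)):print("dish",T(*p,.030))
```

```text
[0.56646425 0.10433474 0.01747622]
[81.4  0.1  1.6]
[ 51.6 -32.2   1.5]
[54.6 32.5  1.5]
recess c [48.41848781  0.4796537 ] r 32.63989740881504
dish [ 66.9   1.3 -12.5]
dish [  6.1   1.4 -12.5]
dish [ 38.2 -27.8 -12.5]
dish [ 38.3  30.8 -12.5]
```

Request:
arm_command --pt "0.005 0 0 0 0.7" --pt "0.005 0 0 0 0.7" --pt "0.004 0 0 0 0.7" --pt "0.004 0 0 0 0.7" --pt "0.003 0 0 0 0.7" --pt "0 0 0 0 0.7" --pt "0 0 0 0 0.7"

```text
time: 7.73
eef_pos: [0.5737, 0.1098, 0.0173]
orientation: [-0.0, 0.945, 0.326, -0.0]
contact_force: [-0.4, -0.6, -0.2]
width: 0.0255
finger_force: 0.0
```

Run:
```python
from look import *
s,d,P,M,Q=look("w5")
for u,v in((275,150),(275,180),(275,212),(275,240),(275,265),(220,212),(330,212)):print(u,v,Q[v,u].round(1),P[v,u,2].round(4))
```

```text
t 7.7333 tcp [0.5737 0.1098 0.0173] yaw 38.08 F [-0.4 -0.6 -0.2] w 0.0255
fingers x -11.0 12.4 y -25.2 27.8 ztip 1.5
275 150 [61.8  1.1 -5.4] 0.0227
275 180 [50.   1.1 -5.3] 0.0226
275 212 [37.2  1.1 -6.5] 0.0238
275 240 [24.3  1.2 -4.9] 0.0222
275 265 [13.   1.2 -5.4] 0.0227
220 212 [ 37.  -21.   -6.1] 0.0234
330 212 [36.4 23.6 -4. ] 0.0213
```

View pics/w5.png

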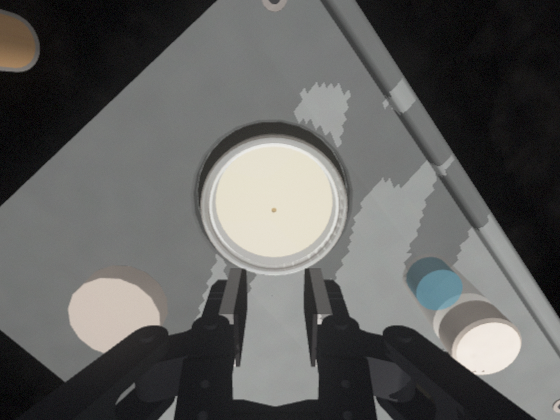

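Dish has dropped in: it looks smaller now (~145 px wide) and its surface reads a level 22–24 mm everywhere, so it is seated flat. Now backing off and going around to the far side of the disc.

Request:
arm_command --pt "-0.02 0 0 0 0.7" --pt "-0.02 0 0 0 0.7" --pt "0 0 -0.06 0 0.7" --pt "0 0 -0.06 0 0.7" --pt "0 0 -0.046 0 0.7" --pt "0 0 0 -0.036 0.7" --pt "0 0 0 -0.036 0.7" --pt "0 0 0 -0.036 0.7"

```text
time: 8.45
eef_pos: [0.5573, 0.0964, 0.1008]
orientation: [0.001, 0.875, 0.483, 0.0]
contact_force: [0.1, 0.3, -0.8]
width: 0.0256
finger_force: 0.0
```

Request:
arm_command --pt "0 0 0 -0.036 0.7" --pt "0 0 0 -0.036 0.7" --pt "0 0 0 -0.036 0.7" --pt "0 0 0 -0.032 0.7" --pt "0.07 -0.027 0 0 0.7" --pt "0.07 -0.027 0 0 0.7" --pt "0.07 -0.027 0 0 0.7" --pt "0 0 0 0 0.7"

```text
time: 9.12
eef_pos: [0.5273, 0.2143, 0.101]
orientation: [-0.001, 0.748, 0.664, 0.001]
contact_force: [-1.3, 0.4, -0.3]
width: 0.0256
finger_force: 0.0
```

Run:
```python
from look import *
s,d,P,M,Q=look("w6")
d=snapshot("scene");np.savez("s1.npz",**d)
cv2.imwrite("pics/s1.png",cv2.resize(d["image"][150:310,150:400,::-1],None,fx=3,fy=3))
```

```text
t 9.1167 tcp [0.5273 0.2143 0.101 ] yaw 83.22 F [-1.3  0.4 -0.3] w 0.0256
fingers x -12.3 11.6 y -25.2 27.8 ztip 100.3
```

View pics/s1.png

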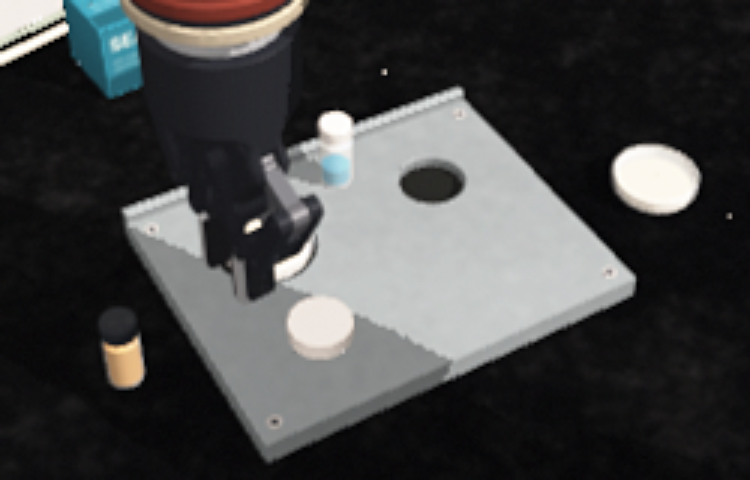

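Scene crop (3x): disc untouched at (320,320), gripper behind it, dish seated under the gripper. Small recess (432,182) and both vials standing. Cross-checking the disc position from earlier frames.

Run:
```python
from look import *
for n,seed in(("w3",(75,88)),("w4",(110,290))):
    d=dict(np.load(n+".npz"));g=d["image"].astype(int)
    m=((g[...,0]-g[...,2])>8)&(g.min(-1)>150);m=cv2.morphologyEx(m.astype(np.uint8),cv2.MORPH_OPEN,np.ones((5,5)))
    k=cv2.connectedComponents(m)[1]; q=k==k[seed[1],seed[0]]
    print(n,q.sum(),cv2.fitEllipse(raymask(d,q,.028)))
s=state();print(s["eef_pos"])
```

```text
w3 10432 ((0.5240013003349304, 0.15779922902584076), (0.03869684413075447, 0.03875840827822685), 58.537960052490234)
w4 5885 ((0.5241442918777466, 0.1578574776649475), (0.038456205278635025, 0.03898971155285835), 67.39501953125)
[0.52967177 0.20767733 0.10030032]
```

Request:
arm_command --pt "0 0 0.06 0 0.7" --pt "0 0 0.06 0 0.7" --pt "0 0 0.03 0 0.7" --pt "0 0 0.015 0 0.7" --pt "0 0 0 0 0.7" --pt "0 0 0 0 0.7"

```text
time: 9.72
eef_pos: [0.5314, 0.2052, 0.0181]
orientation: [0.0, 0.751, 0.66, -0.0]
contact_force: [-0.1, 1.1, -0.3]
width: 0.0252
finger_force: 0.0
```

Request:
arm_command --pt "-0.01 0 0 0 0.7" --pt "-0.01 0 0 0 0.7" --pt "-0.01 0 0 0 0.7" --pt "-0.01 0 0 0 0.7" --pt "-0.01 0 0 0 0.7" --pt "-0.01 0 0 0 0.7" --pt "-0.01 0 0 0 0.7" --pt "-0.01 0 0 0 0.7"

```text
time: 10.38
eef_pos: [0.526, 0.1666, 0.0179]
orientation: [-0.0, 0.751, 0.661, 0.0]
contact_force: [0.2, -0.1, 0.8]
width: 0.0253
finger_force: 0.4
```

```bash
cat > disc.py <<'E'
from look import *
d=snapshot("scene");np.savez("s.npz",**d);g=d["image"].astype(int)
P=pts(d);m=(abs(P[...,2]-.028)<.006)&(g.min(-1)>150)&(abs(P[...,0]-.53)<.09)&(abs(P[...,1]-.09)<.13)
n,L,st,ce=cv2.connectedComponentsWithStats(m.astype(np.uint8))
for k in range(1,n):
    if st[k,4]>80: print(ce[k].round(),st[k,4],"size",np.round(cv2.minAreaRect(raymask(d,L==k,.028))[1],3),"c",np.round(raymask(d,L==k,.028).mean(0),4))
s=state();print(s["time"],s["eef_pos"].round(4),s["contact_force"].round(1))
E
python3 disc.py
```

```text
10.4333 [0.526  0.1654 0.0178] [0.7 0.3 0.9]
```

Request:
arm_command --pt "-0.011 0 0 0 0.7" --pt "-0.011 0 0 0 0.7" --pt "-0.011 0 0 0 0.7" --pt "-0.011 0 0 0 0.7" --pt "-0.011 0 0 0 0.7" --pt "-0.011 0 0 0 0.7" --pt "-0.011 0 0 0 0.7" --pt "-0.006 0 0 0 0.7"

```text
time: 11.1
eef_pos: [0.5207, 0.1248, 0.0178]
orientation: [0.0, 0.751, 0.661, -0.0]
contact_force: [0.5, 1.2, -0.3]
width: 0.0252
finger_force: 0.4
```

Run:
```python
from look import *
d=snapshot("scene");cv2.imwrite("pics/s2.png",cv2.resize(d["image"][150:310,150:400,::-1],None,fx=3,fy=3));np.savez("s2.npz",**d);print(state()["eef_pos"])
```

```text
[0.5206762  0.12447431 0.01775788]
```

View pics/s2.png

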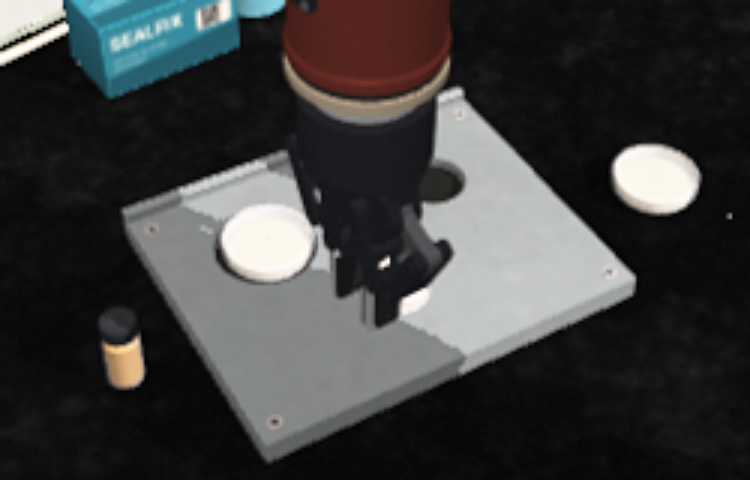

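Dish seated flat at (268,242). The disc's edge shows ahead of the fingers at (413,298), and it's moving along with them.

Request:
arm_command --pt "-0.012 0 0 0 0.7" --pt "-0.012 0 0 0 0.7" --pt "-0.012 0 0 0 0.7" --pt "-0.012 0 0 0 0.7" --pt "-0.012 0 0 0 0.7" --pt "-0.012 0 0 0 0.7" --pt "-0.012 0 0 0 0.7" --pt "-0.012 0 0 0 0.7"

```text
time: 11.82
eef_pos: [0.5146, 0.0776, 0.0179]
orientation: [0.0, 0.751, 0.661, 0.0]
contact_force: [-0.2, 0.9, 0.6]
width: 0.0254
finger_force: 0.3
```

Request:
arm_command --pt "-0.01 0 0 0 0.7" --pt "-0.008 0 0 0 0.7" --pt "-0.004 0 0 0 0.7" --pt "0 0 0 0 0.7" --pt "0.02 0 0 0 0.7" --pt "0.04 0 0 0 0.7" --pt "0 0 -0.06 0 0.7" --pt "0 0 -0.06 0 0.7"

```text
time: 12.48
eef_pos: [0.5154, 0.0997, 0.0773]
orientation: [-0.002, 0.749, 0.662, -0.001]
contact_force: [1.0, -0.3, 0.4]
width: 0.0255
finger_force: 0.0
```

Request:
arm_command --pt "0 0 -0.06 0.0364 0.7" --pt "0 0 -0.06 0.0364 0.7" --pt "0 0 -0.02 0.0364 0.7" --pt "0 0 0 0.0364 0.7" --pt "0 0 0 0.0364 0.7" --pt "0 0 0 0.0364 0.7" --pt "0 0 0 0.0364 0.7" --pt "0 0 0 0.0364 0.7"

```text
time: 13.15
eef_pos: [0.5169, 0.0984, 0.1479]
orientation: [-0.0, 0.966, 0.259, 0.0]
contact_force: [-0.4, 0.6, -0.3]
width: 0.0256
finger_force: 0.0
```

Request:
arm_command --pt "0 0 0 0.0364 0.7" --pt "0 0 0 0.0364 0.7" --pt "0 0 0 0.0364 0.7" --pt "0 0 0 0.0364 0.7" --pt "0 0 0 0.0364 0.7" --pt "0 0 0 0.0364 0.7" --pt "0 0 0 0.0364 0.7" --pt "0 0 0 0.0364 0.7"

```text
time: 13.82
eef_pos: [0.5169, 0.0984, 0.1478]
orientation: [-0.0, 0.981, -0.194, -0.0]
contact_force: [0.2, 0.4, 0.0]
width: 0.0255
finger_force: 0.0
```

Request:
arm_command --pt "-0.034 0.0585 0 0 0.7" --pt "-0.033 0.0585 0 0 0.7" --pt "0 0 0.04 0 0.7" --pt "0 0 0.02 0 0.7" --pt "0 0 0 0 0.7" --pt "0 0 0 0 0.7"

```text
time: 14.32
eef_pos: [0.464, 0.0567, 0.1176]
orientation: [-0.0, 0.982, -0.191, -0.001]
contact_force: [-0.0, 0.0, -0.7]
width: 0.0255
finger_force: 0.0
```

```bash
cat > dl.py <<'E'
from look import *
def go(n):
    s,d,P,M,Q=look(n);g=d["image"].astype(int)
    T=lambda c,h:((np.array([*c,h])-s["eef_pos"])@M*1e3).round(1)
    for nm,m,h,lo,hi in(("disc",g.min(-1)>195,.028,.03,.05),("disc2",((g[...,0]-g[...,2])>6)&(g.min(-1)>130),.028,.03,.05),("hole",g.max(-1)<105,.016,.033,.05),("dish",g.min(-1)>150,.022,.05,.066)):
        m=cv2.morphologyEx(m.astype(np.uint8),cv2.MORPH_OPEN,np.ones((5,5)))
        k,L,st,ce=cv2.connectedComponentsWithStats(m)
        for i in range(1,k):
            if 300<st[i,4]<40000:
                e=cv2.fitEllipse(raymask(d,L==i,h))
                if lo<min(e[1]) and max(e[1])<hi: print(nm,ce[i].round(),"world",np.round(e[0],4),"size",np.round(e[1],4),"tool",T(e[0],h))
if __name__=="__main__": go(sys.argv[1])
E
python3 dl.py w7
```

```text
t 14.3167 tcp [0.464  0.0567 0.1176] yaw -22.02 F [-0.   0.  -0.7] w 0.0255
fingers x -10.3 13.3 y -25.9 27.1 ztip 102.0
disc [491. 105.] world [ 0.4835 -0.0962] size [0.0443 0.0494] tool [ 75.5 134.5  89.4]
disc [271. 147.] world [0.5104 0.0402] size [0.0392 0.0395] tool [49.3 -2.  89.5]
disc2 [79. 61.] world [0.6004 0.1277] size [0.0449 0.0472] tool [  99.9 -116.9   89.4]
disc2 [490. 105.] world [ 0.4834 -0.0956] size [0.0458 0.0467] tool [ 75.2 134.   89.4]
hole [274.  32.] world [0.5736 0.0126] size [0.0394 0.0443] tool [ 1.182e+02 -1.000e-01  1.014e+02]
dish [495. 105.] world [ 0.4807 -0.1016] size [0.0522 0.0558] tool [ 75.  140.6  95.4]
```

Request:
arm_command --pt "0 -0.009 0 0 0.7" --pt "0 0 0.06 0.009 0.7" --pt "0 0 0.06 0 0.7" --pt "0 0 0.05 0 0.7" --pt "0 0 0.029 0 0.7" --pt "0 0 0 0 0.7" --pt "0 0 0 0 0.7"

```text
time: 14.95
eef_pos: [0.4664, 0.0608, 0.0183]
orientation: [-0.0, 0.979, -0.205, -0.0]
contact_force: [0.0, 0.1, 0.7]
width: 0.0251
finger_force: 0.0
```

```bash
python3 dl.py w8
```

```text
t 14.95 tcp [0.4664 0.0608 0.0183] yaw -23.69 F [0.  0.1 0.7] w 0.0251
fingers x -10.7 13.1 y -25.9 27.0 ztip 2.5
```

Request:
arm_command --pt "0.012 0 0 0 0.7" --pt "0.012 0 0 0 0.7" --pt "0.012 0 0 0 0.7" --pt "0.012 0 0 0 0.7" --pt "0.012 0 0 0 0.7" --pt "0.012 0 0 0 0.7" --pt "0.012 0 0 0 0.7" --pt "0.012 0 0 0 0.7"

```text
time: 15.67
eef_pos: [0.5101, 0.0401, 0.0183]
orientation: [-0.0, 0.979, -0.206, -0.0]
contact_force: [-1.9, 1.1, 0.3]
width: 0.0261
finger_force: 0.7
```

```bash
python3 dl.py w9
```

```text
t 15.6667 tcp [0.5101 0.0401 0.0183] yaw -23.74 F [-1.9  1.1  0.3] w 0.0261
fingers x -10.5 20.0 y -25.9 27.0 ztip 2.5
disc [276. 240.] world [0.5339 0.0289] size [0.0381 0.0388] tool [26.3  0.7 -9.7]
disc2 [267. 240.] world [0.5352 0.0311] size [0.0339 0.0428] tool [26.6 -1.8 -9.7]
hole [273. 123.] world [0.5754 0.0121] size [0.0431 0.0447] tool [71.  -0.7  2.3]
```

Request:
arm_command --pt "0.01 -0.0005 0 0 0.7" --pt "0.01 -0.0005 0 0 0.7" --pt "0.01 -0.0005 0 0 0.7" --pt "0.01 -0.0005 0 0 0.7" --pt "0.01 0 0 0 0.7" --pt "0.01 0 0 0 0.7" --pt "0.008 0 0 0 0.7" --pt "0 0 0 0 0.7"

```text
time: 16.38
eef_pos: [0.5421, 0.0271, 0.0184]
orientation: [-0.0, 0.979, -0.206, 0.0]
contact_force: [0.3, 0.7, 0.4]
width: 0.0262
finger_force: 0.0
```

```bash
python3 dl.py w10
python3 - <<'E'
from look import *
P=pts(dict(np.load("w10.npz")))
print([(v,P[v,276].round(4).tolist()) for v in range(170,285,15)])
E
```

```text
t 16.3833 tcp [0.5421 0.0271 0.0184] yaw -23.77 F [0.3 0.7 0.4] w 0.0262
fingers x -10.6 20.0 y -25.9 27.1 ztip 2.6
disc [276. 232.] world [0.5688 0.0146] size [0.0381 0.0403] tool [29.5  0.6 -9.6]
disc2 [275. 233.] world [0.5688 0.015 ] size [0.0385 0.042 ] tool [29.4  0.3 -9.6]
hole [272. 181.] world [0.5759 0.0122] size [0.0409 0.0427] tool [36.9  0.   2.4]
[(170, [0.5891, 0.0056, 0.009]), (185, [0.5854, 0.0073, 0.0191]), (200, [0.5805, 0.0094, 0.0227]), (215, [0.5751, 0.0118, 0.024]), (230, [0.57, 0.014, 0.0265]), (245, [0.5653, 0.0161, 0.0298]), (260, [0.56, 0.0184, 0.0314]), (275, [0.5548, 0.0207, 0.0333])]
```

Disc has nosed into the recess: front top at 19 mm, rear at 33 mm. About 8 mm remains, so I'll push slowly.

Request:
arm_command --pt "0.004 0 0 0 0.7" --pt "0.004 0 0 0 0.7" --pt "0.003 0 0 0 0.7" --pt "0.003 0 0 0 0.7" --pt "0.002 0 0 0 0.7" --pt "0 0 0 0 0.7" --pt "0 0 0 0 0.7"

```text
time: 17.02
eef_pos: [0.5485, 0.0244, 0.0183]
orientation: [-0.0, 0.979, -0.206, -0.0]
contact_force: [0.3, -0.4, 0.0]
width: 0.0257
finger_force: 0.1
```

```bash
python3 dl.py w11
python3 - <<'E'
from look import *
P=pts(dict(np.load("w11.npz")))
print([(v,P[v,276].round(4).tolist()) for v in range(170,285,15)])
E
```

```text
t 17.0167 tcp [0.5485 0.0244 0.0183] yaw -23.73 F [ 0.3 -0.4  0. ] w 0.0257
fingers x -10.2 20.0 y -25.9 27.0 ztip 2.5
disc [275. 236.] world [0.5741 0.0126] size [0.0374 0.0398] tool [28.2  0.5 -9.7]
disc2 [271. 240.] world [0.5727 0.0147] size [0.0341 0.0407] tool [26.  -0.9 -9.7]
hole [272. 193.] world [0.5719 0.0137] size [0.0439 0.0495] tool [25.7  0.4  2.3]
[(170, [0.5969, 0.0023, 0.0155]), (185, [0.5898, 0.0054, 0.0103]), (200, [0.5867, 0.0068, 0.0218]), (215, [0.5812, 0.0092, 0.023]), (230, [0.5758, 0.0115, 0.0247]), (245, [0.5705, 0.0139, 0.0267]), (260, [0.5645, 0.0165, 0.027]), (275, [0.5588, 0.019, 0.0284])]
```

Request:
arm_command --pt "0.002 0 0 0 0.7" --pt "0.002 0 0 0 0.7" --pt "0.002 0 0 0 0.7" --pt "0.001 0 0 0 0.7" --pt "0 0 0 0 0.7" --pt "0 0 0 0 0.7"

```text
time: 17.57
eef_pos: [0.5517, 0.023, 0.0184]
orientation: [-0.0, 0.979, -0.206, 0.0]
contact_force: [0.3, 0.1, -0.0]
width: 0.0253
finger_force: 0.1
```

```bash
python3 dl.py w12
python3 - <<'E'
from look import *
P=pts(dict(np.load("w12.npz")))
print([(v,P[v,276].round(4).tolist()) for v in range(170,285,15)])
E
```

```text
t 17.5667 tcp [0.5517 0.023  0.0184] yaw -23.73 F [ 0.3  0.1 -0. ] w 0.0253
fingers x -10.5 13.1 y -25.9 27.1 ztip 2.8
disc [276. 236.] world [0.5772 0.0111] size [0.036  0.0365] tool [28.1  0.6 -9.6]
disc2 [266. 240.] world [0.5779 0.0125] size [0.0337 0.0383] tool [28.1 -0.9 -9.6]
hole [246. 200.] world [0.578  0.0125] size [0.0381 0.0401] tool [28.2 -1.   2.4]
[(170, [0.6003, 0.0008, 0.0165]), (185, [0.593, 0.004, 0.0101]), (200, [0.5898, 0.0054, 0.0211]), (215, [0.5838, 0.008, 0.0208]), (230, [0.5778, 0.0107, 0.0211]), (245, [0.5718, 0.0133, 0.0218]), (260, [0.5651, 0.0162, 0.0211]), (275, [0.5587, 0.019, 0.0217])]
```

Disc top is now level at about 21 mm, so it has dropped in. Backing off and lifting.

Request:
arm_command --pt "-0.02 0 0 0 0.7" --pt "-0.04 0 0 0 0.7" --pt "0 0 -0.06 0 0.7" --pt "0 0 -0.08 0 0.7" --pt "-0.04 0 -0.07 0 0.7" --pt "-0.04 0 -0.07 0 0.7" --pt "0 0 -0.06 0 0.7" --pt "0 0 0 0 0.7"

```text
time: 18.28
eef_pos: [0.4892, 0.0525, 0.1944]
orientation: [-0.001, 0.979, -0.205, 0.005]
contact_force: [0.6, 0.5, 0.0]
width: 0.0258
finger_force: 0.0
```

```bash
python3 dl.py w13
python3 - <<'E'
from look import *
d=dict(np.load("w13.npz"));P=pts(d)
for c in((.604,.133),(.5755,.0124)):
  for dx,dy in((0,0),(.014,0),(-.014,0),(0,.014),(0,-.014)):
    g=np.hypot(P[...,0]-c[0]-dx,P[...,1]-c[1]-dy);g[d["depth"]<.02]=9;i=np.unravel_index(g.argmin(),g.shape);print(c,dx,dy,round(float(P[i][2]),4),round(float(g[i]),4))
e=snapshot("scene")["image"][150:310,150:400]
cv2.imwrite("pics/end.png",np.hstack([cv2.resize(e,(400,256)),cv2.resize(d["image"],(400,300))[:256]])[:,:,::-1])
E
```

```text
t 18.2833 tcp [0.4892 0.0525 0.1944] yaw -23.65 F [0.6 0.5 0. ] w 0.0258
fingers x -10.3 13.3 y -25.9 27.2 ztip 178.9
disc [278.  81.] world [0.5738 0.0126] size [0.0376 0.0378] tool [ 92.1   3.2 167.2]
disc2 [137. 107.] world [0.6019 0.1284] size [0.0456 0.047 ] tool [  71.3 -114.2  167.4]
disc2 [444. 129.] world [ 0.4831 -0.0999] size [0.0447 0.0466] tool [ 54.1 142.6 166.5]
dish [446. 129.] world [ 0.4802 -0.1041] size [0.0561 0.0563] tool [ 53.  147.6 172.5]
(0.604, 0.133) 0 0 0.0217 0.0005
(0.604, 0.133) 0.014 0 0.0232 0.0003
(0.604, 0.133) -0.014 0 0.0231 0.0004
(0.604, 0.133) 0 0.014 0.022 0.0002
(0.604, 0.133) 0 -0.014 0.0217 0.0001
(0.5755, 0.0124) 0 0 0.0209 0.0003
(0.5755, 0.0124) 0.014 0 0.0204 0.0003
(0.5755, 0.0124) -0.014 0 0.0211 0.0005
(0.5755, 0.0124) 0 0.014 0.0202 0.0005
(0.5755, 0.0124) 0 -0.014 0.0188 0.0003
```

View pics/end.png

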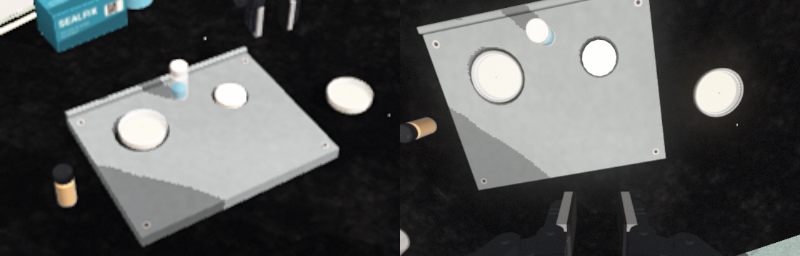

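Both views agree. The dish lies flat in the large recess at (142,130), and the disc lies flat in the small one at (230,95). The deck vial, the other vial and the spare dish are unmoved, and the gripper is clear.

```bash
python3 -c "
from plant import job
print(job.job_done())"
```

```text
the job is handed in; nothing more can be done
None
```

The dish lies flat in the large recess and the reference disc flat in the small one; both vials and the spare dish look unmoved, and I handed the job in at about 18 s of the 64 s allowed.

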